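# Load the ultrasonic cleaner with the right bush

## Robot

A 6-joint arm with a two-finger parallel gripper is mounted at the origin on the work surface. World frame = base frame: x ahead of the robot, y to its left, z up, the work surface at z = 0. Lengths are in m, angles in degrees, forces in N, time in s.
With the tool pointing down it reaches from about 0.375 to 0.75 m from the base axis. Payload 9 kg.
Tool frame: the origin (TCP) lies at the very end of the fingers, on their centre line; the grasp point (between the pads) lies 19 mm behind it; z points along the fingers, y is the line along which they close (so a half turn about z gives the same grasp; the last joint's range is limited). The gripper opens to 85 mm and grips with 20 to 120 N. Pads are 22 mm wide; open, the fingers measure 114 mm over their backs; the gripper's body (76 mm by 85 mm) begins 54 mm behind the grasp point. The pads swing forward as they close: fully open they stand 13 mm farther back than shut.
Start: joints at [54.563, 5.964, 5.575, 89.605, 0, 77.527], TCP at [0.234, 0.552, 0.231] pointing down, gripper open.
Joint ranges: [-171.21, 171.21], [-48.23, 106.86], [-62.78, 66.21], [-105.2, 120.99], [-86.42, 89.51], [-180, 180]. Speed limits (degrees/s): [127.2, 127.2, 147.25, 180, 180, 180].

## Interface

Orientations are given as a 3x3 rotation matrix whose columns are the frame's x, y, z axes.
In Python, from station import state, get_image, finish_job gives the robot as it stands.
- The arm moves only by the shell command python3 -m pendant 'ROWS' [OPENING]. ROWS is JSON, a list of rows, each an object of numbers: "dx", "dy", "dz": the shift along the world's x, y, z each as a share of 400 mm, from -1 to 1; "turn": the turn about the world's z as a share of 120 degrees, from -1 to 1. In form: [{"dx": .., "dy": .., "dz": .., "turn": ..}, ...]. A call has 1 to 20 rows; each row is the pose to reach, as a shift and turn from the pose commanded when the call began; what a row does not reach only later rows make up. A row lasts 1/8 s, in which the tool goes at most 62.5 mm and 10.7 degrees, less where a joint would pass 70% of its speed; a pose out of reach is approached as far as the arm can. A call with a number of a shift or a turn outside -1 to 1 is refused whole. A call with a gripper value outside its range is refused whole. OPENING is the opening, from 0 (shut) to 1 (fully open), set as the call begins (- or left out, the last holds). The fingers move at their own pace and stop on an object; the grip force is fixed at half the most. Time passes only in rows, so rows that repeat a pose let the fingers close. It gives the time, the measured TCP pose, the force, the opening and the grip force at its end, in the units of the state.
- state(): the state, without advancing time (a new reading comes with each control period).
- get_image(name): name is "scene" or "top"; returns a dict with "image" (384x512x3 uint8, red, green, blue), "vfov" (degrees; the focal length in pixels is half the picture's height over the tangent of half this angle, whatever the lens; pixels are square), "cx", "cy" (the principal point, pixels), "eye" and "orientation" of the camera in the world. Camera axes: x right, y up, looking along -z (the intrinsics and any distortion apply to the point x, -y, -z); pixel columns grow to the right and rows downward; lengths in m; the calibration is good to about 2 mm. A picture is of the moment at which its call begins. There is no depth.
- finish_job(): hands the job in; it is judged then, once.
The state is a dict: "clock": time; "joint_positions": joint angles; "qd": joint speeds; "joint_efforts": joint torques, N m; "ee_pos": TCP position; "tool_rot": TCP orientation; "force": force on the tool from outside, world axes, zero at the start; "wrist_torque": the same for the moment, N m; "grip_width": opening from 0.0 (shut) to 1.0 (fully open); "grip_force": force on a finger pad.
Only numpy, scipy, OpenCV 4.12 (cv2) and the standard library are available. Lean on these libraries where they do the work, as an engineer would, in place of code of your own. Each camera call takes 0.05 s, during which the arm holds its last target. There are 200 camera calls.

## Task

Get the ultrasonic cleaner loaded: lift its lid off by the knob and set it down flat, knob up, on the black rubber mat; then stand the middle-sized of the three steel bushes upright on the floor of the wire basket inside the cleaner. Lower both into place, do not drop them, and leave the other two bushes standing where they are in the blue tray.

Things in the scene. Friction and masses are not known exactly. Their poses are not given: they have to be found in the camera images.
- cleaner: Bench-top ultrasonic cleaner, a fixed stainless steel box 200 mm (its x) by 176 mm (its y), open at the top, rim 195 mm above the bench. Carrying grips on the +y and -y sides stick out to 100 mm from the centre. Origin: centre of its underside on the bench; z up; blue control panel on its +x face. The open tank inside is 170 x 150 mm and holds a fixed wire basket.
- basket_floor (a point): Centre of the flat floor of the wire basket fixed inside the cleaner, 113 mm above the bench and 82 mm below the cleaner's rim. Basket inside 154 mm (x) by 134 mm (y), its wire sides 59 mm high. Axes parallel to the cleaner's.
- lid: Loose stainless steel lid lying on the cleaner, about 0.35 kg: a flat cover 192 mm (its x) by 168 mm (its y), 3 mm thick, over a locating lip 162 x 142 mm and 8 mm deep that hangs into the tank with 4 mm play each side; it lifts straight off. Origin: centre of the underside of the lip; z up. The cover's top is 11 mm above the origin. It lies flat on its lip when set down.
- lid_knob: Black round plastic knob fixed at the centre of the lid: foot on the cover (origin, 11 mm above the lid's origin), narrow neck 21 mm across for the first 12 mm, then a head 35 mm across from 12 to 33 mm above this origin; z is its axis, up.
- drain_mat: Flat black rubber mat with thin grey border lines, fixed on the bench, 220 x 220 mm, 5 mm thick, beside the cleaner (left or right). Origin: centre of its underside; z up.
- parts_tray: Shallow blue plastic tray fixed on the bench, 260 mm (its x) by 110 mm (its y), floor 4 mm thick, rim 16 mm high, on the other side of the cleaner from the mat. Origin: centre of its underside. The three bushes stand in it in a row along its x, 80 mm apart, in any order.
- bush_medium: The middle-sized steel bush, the one to load: plain upright tube 48 mm outside diameter, 36 mm bore, 65 mm tall, about 0.4 kg. Origin: centre of its lower end; z is its axis, up.
- bush_small: Smaller look-alike, to be left alone: steel tube 36 mm outside diameter, 26 mm bore, 65 mm tall. Origin: centre of its lower end; z is its axis.
- bush_large: Larger look-alike, to be left alone: steel tube 60 mm outside diameter, 46 mm bore, 65 mm tall. Origin: centre of its lower end; z is its axis.
Mind the look-alikes: they are no part of the job. Leave any pink look-alike of the bush_medium alone.

How it is judged:
By the outcome, as a careful person would: the job done as asked, in the order asked, and still so for the second after the job is handed in, with the robot touching nothing.
It also fails if it takes over 58 s, if anything falls off the work surface, if the arm or the gripper's body presses on something with over 40 N, if the wrist force passes 120 N, or if a joint passes its speed limit or range.

## Working session

There is one attempt and no reset: what is moved stays moved. The work goes in short steps, Python scripts to look and compute and a shell command to move; the robot and the scene stay as the last step left them, time stands still between calls to the robot, and variables do not carry over. Pictures are saved under pics/ and viewed, at most 11 in all, crops included, and the job is handed in when it is done.

```bash
mkdir -p pics; ls; python3 - <<'E'
from station import state, get_image
import cv2, numpy as np, pickle
s=state(); print(s['clock'],s['ee_pos'],np.round(s['tool_rot'],3).tolist(),s['grip_width'],s['force'])
for n in('scene','top'):
    d=get_image(n); pickle.dump(d,open(n+'0.pkl','wb'))
    print(n,{k:(np.round(v,4).tolist() if k!='image' else v.shape) for k,v in d.items()})
    cv2.imwrite(f'pics/{n}0.png',cv2.cvtColor(d['image'],cv2.COLOR_RGB2BGR))
E
```

```text
pics
0.0 [0.23387909 0.55217966 0.23053741] [[-0.921, 0.39, -0.001], [0.39, 0.921, -0.001], [0.0, -0.001, -1.0]] 1.003021897465412 [-0.55568939 -0.51210776  0.95341705]
scene {'image': (384, 512, 3), 'vfov': 43.7434, 'cx': 254.7629, 'cy': 196.8007, 'eye': [1.2266, 0.1433, 1.0775], 'orientation': [[-0.1897, -0.8055, 0.5614], [0.9818, -0.1532, 0.1121], [-0.0043, 0.5725, 0.8199]]}
top {'image': (384, 512, 3), 'vfov': 44.8689, 'cx': 257.351, 'cy': 186.2723, 'eye': [0.4479, 0.0213, 1.5312], 'orientation': [[-0.0009, 0.9949, -0.1013], [-1.0, -0.0018, -0.0086], [-0.0088, 0.1013, 0.9948]]}
```

View pics/scene0.png

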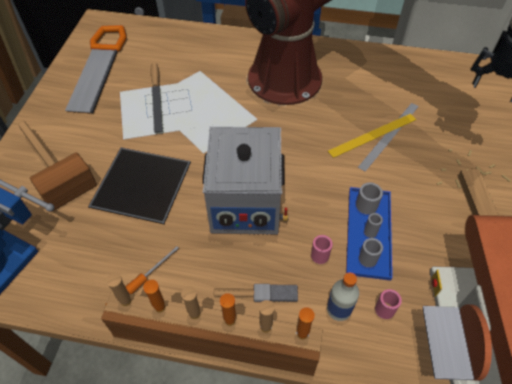

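View pics/top0.png

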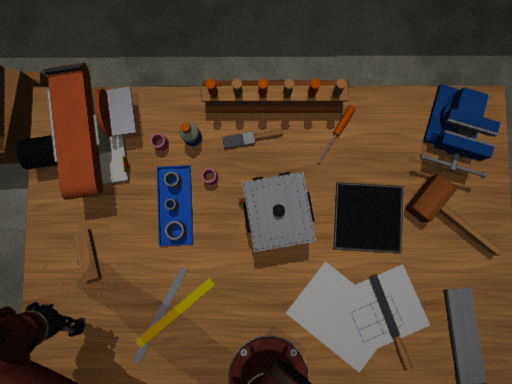

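The mat lies right (top ~(368,217)) and the tray left (~(175,206)). The bushes are at top pixels (172,180), (170,204) and (175,231), apparently medium, small and large. The knob is at (279,211), and the pink look-alikes at (210,177) and (160,142).

```bash
cat > h.py <<'E'
import numpy as np, cv2, pickle
def cam(d):
    f=d['image'].shape[0]/2/np.tan(np.radians(d['vfov'])/2); return f,np.array(d['eye']),np.array(d['orientation'])
def ray(d,uv):
    f,e,R=cam(d); v=R@np.array([(uv[0]-d['cx'])/f,-(uv[1]-d['cy'])/f,-1.]); return e,v/np.linalg.norm(v)
def onz(d,uv,z):
    e,v=ray(d,uv); return e+v*(z-e[2])/v[2]
def tri(d1,p1,d2,p2):
    e1,v1=ray(d1,p1); e2,v2=ray(d2,p2)
    t=np.linalg.lstsq(np.c_[v1,-v2],e2-e1,rcond=None)[0]
    a,b=e1+v1*t[0],e2+v2*t[1]; return (a+b)/2,np.linalg.norm(a-b)
def proj(d,P):
    f,e,R=cam(d); c=R.T@(np.array(P)-e); return np.array([d['cx']+f*c[0]/-c[2],d['cy']+f*c[1]/c[2]])
def blobs(m,amin):
    cs,_=cv2.findContours(m.astype(np.uint8),cv2.RETR_EXTERNAL,cv2.CHAIN_APPROX_NONE)
    return [c for c in cs if cv2.contourArea(c)>amin]
def yawrect(P):
    (c,s,a)=cv2.minAreaRect((np.array(P)[:,:2]*1000).astype(np.float32)); return np.round(c,1),np.round(s,1),round(a,2)
E
python3 - <<'E'
from h import *
D={n:pickle.load(open(n+'0.pkl','rb')) for n in('scene','top')}
for n,d in D.items():
    im=d['image']; hsv=cv2.cvtColor(im,cv2.COLOR_RGB2HSV); h,s,v=cv2.split(hsv)
    H,W=h.shape; yy,xx=np.mgrid[:H,:W]
    def box(x0,x1,y0,y1): return (xx>x0)&(xx<x1)&(yy>y0)&(yy<y1)
    bt=box(150,200,155,255) if n=='top' else box(340,400,180,285)
    bl=(h>105)&(h<130)&(s>150)&bt
    for c in blobs(bl,200): 
        print(n,'tray',yawrect([onz(d,p[0],.016) for p in c]))
    bm=box(325,412,175,260) if n=='top' else box(85,195,140,228)
    dk=(v<75)&(s<110)&bm
    for c in blobs(dk,1000): print(n,'mat',yawrect([onz(d,p[0],.005) for p in c]))
    bk=box(265,293,198,225) if n=='top' else box(230,260,138,166)
    k=blobs((v<60)&bk,20)
    for c in k:
        M=cv2.moments(c);print(n,'knob',cv2.minEnclosingCircle(c),M['m10']/M['m00'],M['m01']/M['m00'],cv2.boundingRect(c))
crop=lambda n,x0,x1,y0,y1,k:cv2.resize(cv2.cvtColor(D[n]['image'][y0:y1,x0:x1],cv2.COLOR_RGB2BGR),None,fx=k,fy=k,interpolation=cv2.INTER_CUBIC)
a=crop('top',150,200,160,250,6); b=crop('scene',340,400,180,270,6)
a=np.hstack([a,b]); cv2.imwrite('pics/c1.png',a); print(a.shape)
a=crop('top',236,322,165,255,4.6); b=crop('scene',198,292,120,240,3.5)
b=cv2.copyMakeBorder(b,0,6,0,0,0)[:a.shape[0]]; a=a[:b.shape[0]];b=b[:a.shape[0]]
a=np.hstack([a,b]);cv2.imwrite('pics/c2.png',a);print(a.shape)
E
```

```text
scene tray (array([549.4, 307.9]), array([257.5, 105.7]), 2.61)
scene mat (array([ 507.8, -324.3]), array([213.7, 213.6]), 86.58)
scene knob ((243.5, 152.5), 7.905794143676758) 243.54960981047935 152.32218506131548 (237, 145, 14, 16)
top tray (array([541.6, 306.5]), array([258.2, 109.5]), 2.94)
top mat (array([ 501.6, -327.8]), array([219.7, 219.3]), 86.49)
top knob ((278.34210205078125, 210.76315307617188), 6.662204742431641) 278.31437598736176 210.4470774091627 (273, 205, 12, 13)
(540, 660, 3)
(414, 725, 3)
```

View pics/c1.png

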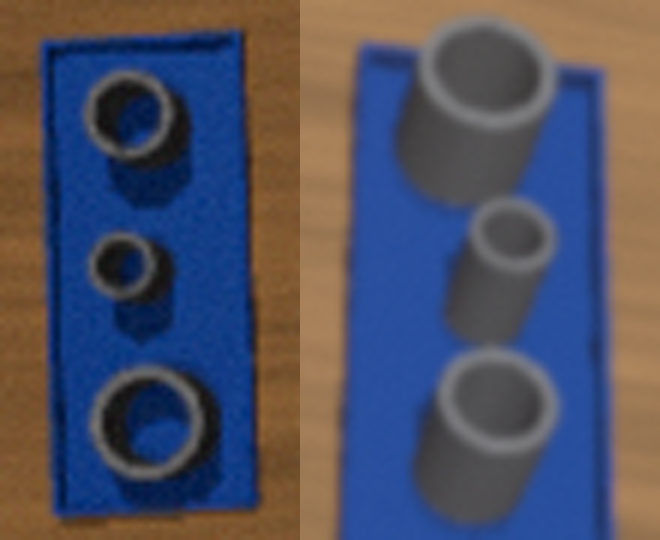

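View pics/c2.png

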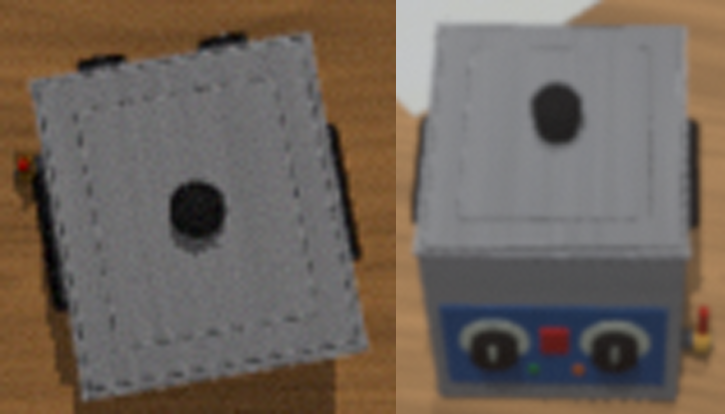

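The top row bush is medium (top view rim ~(171,179); scene rim ~(373,246)). The small bush is in the middle, and the large one is nearest the base. The lid's corners are visible in both crops, with the lid turned about 10°, and the knob is at its centre.

```bash
python3 - <<'E'
from h import *
D={n:pickle.load(open(n+'0.pkl','rb')) for n in('scene','top')}
E={}
K=4
for n,d in D.items():
    up=cv2.resize(d['image'],None,fx=K,fy=K,interpolation=cv2.INTER_CUBIC)
    h,s,v=cv2.split(cv2.cvtColor(up,cv2.COLOR_RGB2HSV)); H,W=h.shape; yy,xx=np.mgrid[:H,:W]/K
    guess={'top':dict(med=(171,179),small=(170,204),large=(174.5,230.5)),'scene':dict(med=(373,246.5),small=(375.5,219),large=(371,192))}[n]
    rad={'top':dict(med=9,small=7,large=11),'scene':dict(med=12,small=9,large=14)}[n]
    for b,(x,y) in guess.items():
        near=np.hypot(xx-x,yy-y)<rad[b]
        grey=near&(s<95)
        vals=v[grey]; t=cv2.threshold(vals.reshape(-1,1),0,255,cv2.THRESH_OTSU)[0]
        c=max(blobs(grey&(v>t),30),key=cv2.contourArea)
        e=cv2.fitEllipse(cv2.convexHull(c)); p=(np.array(e[0])+.5)/K-.5
        E[n,b]=p; print(n,b,p.round(2),np.round(np.array(e[1])/K,2),t)
for b in('med','small','large'):
    P,g=tri(D['top'],E['top',b],D['scene'],E['scene',b]); print(b,P.round(4),'gap',round(g,4),'top@69',onz(D['top'],E['top',b],.069).round(4),'scene@69',onz(D['scene'],E['scene',b],.069).round(4))
P,g=tri(D['top'],(278.4,210.6),D['scene'],(243.5,152.4)); print('knob',P.round(4),g,onz(D['top'],(278.4,210.6),.22),onz(D['scene'],(243.5,152.4),.22))
# lid corners
ct=[((x+.5)/4.6-.5+236,(y+.5)/4.6-.5+165) for x,y in((30,80),(308,33),(368,350),(85,400))]
cs=[((x-396+.5)/3.5-.5+198,(y+.5)/3.5-.5+120) for x,y in((418,248),(686,250),(686,28),(440,26))]
for n,c in(('top',ct),('scene',cs)):
    Q=[onz(D[n],p,.198) for p in c]; print(n,np.round(np.mean(Q,0),4),yawrect(Q))
for p,q in zip(ct,cs): r=tri(D['top'],p,D['scene'],q); print(r[0].round(4),round(r[1],4))
E
```

```text
scene med [372.46 245.95] [17.62 21.65] 101.0
scene small [374.58 218.2 ] [12.39 17.19] 97.0
scene large [371.16 191.12] [18.53 27.8 ] 104.0
top med [170.89 178.58] [14.46 15.07] 61.0
top small [169.84 203.7 ] [10.68 11.51] 59.0
top large [173.97 229.95] [18.5 19.3] 64.0
med [0.6223 0.3096 0.0653] gap 0.0015 top@69 [0.6219 0.3082 0.069 ] scene@69 [0.6244 0.3098 0.069 ]
small [0.5423 0.311  0.0662] gap 0.0008 top@69 [0.5421 0.31   0.069 ] scene@69 [0.5441 0.3109 0.069 ]
large [0.4596 0.2975 0.0654] gap 0.0024 top@69 [0.4597 0.2956 0.069 ] scene@69 [0.4621 0.2982 0.069 ]
knob [ 0.5128 -0.0262  0.2111] 0.0013531885003225934 [ 0.51244946 -0.02659082  0.22      ] [ 0.52000456 -0.02384383  0.22      ]
top [ 0.5117 -0.0279  0.198 ] (array([511.9, -28. ]), array([201.9, 177.7]), 9.83)
scene [ 0.5173 -0.0241  0.198 ] (array([517.3, -23.6]), array([195.9, 175.5]), 9.81)
[ 0.6232 -0.004   0.2354] 0.1703
[ 0.6205 -0.0069  0.2391] 0.1739
[ 0.429  -0.0392  0.2335] 0.1776
[ 0.4285 -0.0386  0.2251] 0.1719
```

```bash
python3 -m pendant '[{"dz":0.1},{"dz":0.175,"dx":0.05,"dy":-0.1},{"dz":0.175,"dx":0.475,"dy":-1},{"dz":0.175,"dx":0.475,"dy":-1},{"dz":0.175,"dx":0.475,"dy":-1},{"dz":0.175,"dx":0.475,"dy":-1},{"dz":0.175,"dx":0.475,"dy":-1},{"dz":0.175,"dx":0.475,"dy":-1},{"dz":0.175,"dx":0.475,"dy":-1},{"dz":0.175,"dx":0.475,"dy":-1},{"dz":0.175,"dx":0.475,"dy":-1},{"dz":0.175,"dx":0.475,"dy":-1}]' 1
```

```text
schema error: expected keys dx, dy, dz, turn
```

```bash
python3 -m pendant '[{"dx":0,"dy":0,"dz":0.1,"turn":0},{"dx":0.05,"dy":-0.1,"dz":0.175,"turn":0},{"dx":0.475,"dy":-1,"dz":0.175,"turn":0},{"dx":0.475,"dy":-1,"dz":0.175,"turn":0},{"dx":0.475,"dy":-1,"dz":0.175,"turn":0},{"dx":0.475,"dy":-1,"dz":0.175,"turn":0},{"dx":0.475,"dy":-1,"dz":0.175,"turn":0},{"dx":0.475,"dy":-1,"dz":0.175,"turn":0},{"dx":0.475,"dy":-1,"dz":0.175,"turn":0},{"dx":0.475,"dy":-1,"dz":0.175,"turn":0},{"dx":0.475,"dy":-1,"dz":0.175,"turn":0},{"dx":0.475,"dy":-1,"dz":0.175,"turn":0}]' 1
```

```text
clock: 1.6
ee_pos: [0.4237, 0.1535, 0.3014]
tool_rot: [[-0.921, 0.389, -0.0], [0.389, 0.921, 0.0], [0.0, 0.0, -1.0]]
force: [0.2, 0.1, 0.2]
grip_width: 1.002
grip_force: 0.0
```

```bash
python3 -m pendant '[{"dx":0.1,"dy":-0.15,"dz":0,"turn":0},{"dx":0.22,"dy":-0.4,"dz":0,"turn":0},{"dx":0.223,"dy":-0.449,"dz":0,"turn":0},{"dx":0.223,"dy":-0.449,"dz":0,"turn":0},{"dx":0.223,"dy":-0.449,"dz":-0.09,"turn":0},{"dx":0.223,"dy":-0.449,"dz":-0.09,"turn":0},{"dx":0.223,"dy":-0.449,"dz":-0.09,"turn":0}]' 1
python3 - <<'E'
from h import *
from station import get_image
o=[]
for n,b in(('scene',(190,310,70,190)),('top',(220,340,150,270))):
    d=get_image(n); pickle.dump(d,open(n+'1.pkl','wb'))
    o.append(cv2.resize(cv2.cvtColor(d['image'],cv2.COLOR_RGB2BGR)[b[2]:b[3],b[0]:b[1]],None,fx=3.3,fy=3.3,interpolation=cv2.INTER_CUBIC))
cv2.imwrite('pics/k1.png',np.hstack(o))
E
```

```text
clock: 2.48
ee_pos: [0.5133, -0.0261, 0.2666]
tool_rot: [[-0.921, 0.389, 0.001], [0.389, 0.921, -0.0], [-0.001, 0.0, -1.0]]
force: [0.3, -0.2, 0.7]
grip_width: 1.0
grip_force: 0.0
```

View pics/k1.png

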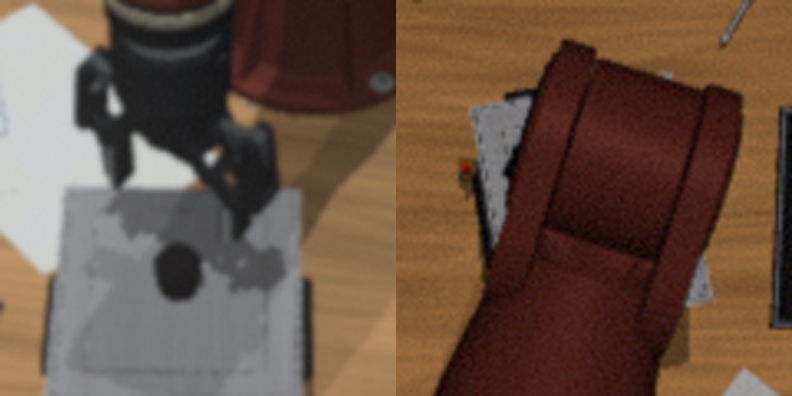

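The gripper stands above the knob. Its fingertips are at scene-crop (122,185) and (238,238), so the midpoint (180,211) lies in line above the knob at (180,270). I'll check the numbers.

```bash
python3 - <<'E'
from h import *
d=pickle.load(open('scene1.pkl','rb'))
for z in (.2666,.279,.2): print(z,proj(d,(.5133,-.0261,z)))
print('tips mid',(190+180/3.3,70+211/3.3),'knob centre exp',proj(d,(.5133,-.0261,.2155)))
E
```

```text
0.2666 [242.64068081 136.69770256]
0.279 [242.50224865 132.96786941]
0.2 [243.34191109 155.59122984]
tips mid (244.54545454545456, 133.93939393939394) knob centre exp [243.18478308 151.35766694]
```

```bash
python3 -m pendant '[{"dx":0,"dy":0,"dz":-0.06,"turn":0},{"dx":0,"dy":0,"dz":-0.11,"turn":0},{"dx":0,"dy":0,"dz":-0.14,"turn":0},{"dx":0,"dy":0,"dz":-0.155,"turn":0},{"dx":0,"dy":0,"dz":-0.155,"turn":0},{"dx":0,"dy":0,"dz":-0.155,"turn":0}]' 1
python3 -m pendant '[{"dx":0,"dy":0,"dz":0,"turn":0},{"dx":0,"dy":0,"dz":0,"turn":0},{"dx":0,"dy":0,"dz":0,"turn":0},{"dx":0,"dy":0,"dz":0,"turn":0},{"dx":0,"dy":0,"dz":0,"turn":0},{"dx":0,"dy":0,"dz":0,"turn":0},{"dx":0,"dy":0,"dz":0,"turn":0},{"dx":0,"dy":0,"dz":0,"turn":0},{"dx":0,"dy":0,"dz":0,"turn":0},{"dx":0,"dy":0,"dz":0,"turn":0}]' 0.2
```

```text
clock: 3.32
ee_pos: [0.5136, -0.0272, 0.2041]
tool_rot: [[-0.921, 0.39, 0.001], [0.39, 0.921, -0.0], [-0.001, 0.0, -1.0]]
force: [-0.3, 0.2, 0.6]
grip_width: 1.002
grip_force: 0.0
clock: 4.58
ee_pos: [0.5136, -0.027, 0.2038]
tool_rot: [[-0.921, 0.39, 0.001], [0.39, 0.921, 0.0], [-0.001, 0.0, -1.0]]
force: [0.5, 2.1, 5.7]
grip_width: 0.388
grip_force: 60.0
```

```bash
python3 -m pendant '[{"dx":0,"dy":0,"dz":0.01,"turn":0},{"dx":0,"dy":0,"dz":0.03,"turn":0},{"dx":0,"dy":0,"dz":0.06,"turn":0},{"dx":0,"dy":0,"dz":0.1,"turn":0},{"dx":0,"dy":0,"dz":0.13,"turn":0},{"dx":0,"dy":0,"dz":0.15,"turn":0},{"dx":0,"dy":0,"dz":0.15,"turn":0},{"dx":0,"dy":0,"dz":0.15,"turn":0}]'
```

```text
clock: 5.58
ee_pos: [0.5132, -0.0271, 0.2629]
tool_rot: [[-0.921, 0.39, -0.001], [0.39, 0.921, 0.0], [0.001, 0.0, -1.0]]
force: [-0.2, -0.2, -3.8]
grip_width: 0.389
grip_force: 59.8
```

```bash
python3 -m pendant '[{"dx":0,"dy":-0.04,"dz":0,"turn":-0.01},{"dx":-0.01,"dy":-0.12,"dz":0,"turn":-0.03},{"dx":-0.01,"dy":-0.22,"dz":0,"turn":-0.05},{"dx":-0.02,"dy":-0.34,"dz":0,"turn":-0.07},{"dx":-0.02,"dy":-0.46,"dz":0,"turn":-0.09},{"dx":-0.025,"dy":-0.57,"dz":0,"turn":-0.112},{"dx":-0.025,"dy":-0.66,"dz":0,"turn":-0.112},{"dx":-0.025,"dy":-0.72,"dz":-0.03,"turn":-0.112},{"dx":-0.025,"dy":-0.75,"dz":-0.1,"turn":-0.112},{"dx":-0.025,"dy":-0.75,"dz":-0.2,"turn":-0.112},{"dx":-0.025,"dy":-0.75,"dz":-0.3,"turn":-0.112},{"dx":-0.025,"dy":-0.75,"dz":-0.4,"turn":-0.112},{"dx":-0.025,"dy":-0.75,"dz":-0.48,"turn":-0.112},{"dx":-0.025,"dy":-0.75,"dz":-0.52,"turn":-0.112},{"dx":-0.025,"dy":-0.75,"dz":-0.52,"turn":-0.112},{"dx":-0.025,"dy":-0.75,"dz":-0.52,"turn":-0.112}]'
python3 - <<'E'
from h import *
from station import get_image
o=[]
for n,b in(('scene',(70,210,90,230)),('top',(300,440,150,290))):
    d=get_image(n); pickle.dump(d,open(n+'2.pkl','wb'))
    o.append(cv2.resize(cv2.cvtColor(d['image'],cv2.COLOR_RGB2BGR)[b[2]:b[3],b[0]:b[1]],None,fx=2.8,fy=2.8,interpolation=cv2.INTER_CUBIC))
cv2.imwrite('pics/m1.png',np.hstack(o))
E
```

```text
clock: 7.58
ee_pos: [0.5039, -0.3278, 0.0568]
tool_rot: [[-0.805, 0.593, 0.001], [0.593, 0.805, -0.001], [-0.002, -0.0, -1.0]]
force: [0.4, -0.4, -2.3]
grip_width: 0.394
grip_force: 59.9
```

View pics/m1.png

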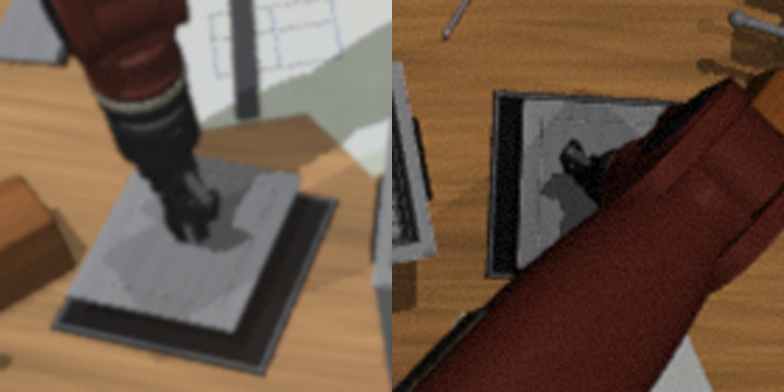

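The lid is level and aligned over the mat. In the top crop the mat's left edge is at x=495 and the lid's at 523, with even margins. I'll lower it gently.

```bash
python3 -m pendant '[{"dx":0,"dy":0,"dz":-0.015,"turn":0},{"dx":0,"dy":0,"dz":-0.03,"turn":0},{"dx":0,"dy":0,"dz":-0.045,"turn":0},{"dx":0,"dy":0,"dz":-0.058,"turn":0},{"dx":0,"dy":0,"dz":-0.066,"turn":0},{"dx":0,"dy":0,"dz":-0.072,"turn":0},{"dx":0,"dy":0,"dz":-0.076,"turn":0},{"dx":0,"dy":0,"dz":-0.08,"turn":0},{"dx":0,"dy":0,"dz":-0.08,"turn":0},{"dx":0,"dy":0,"dz":-0.08,"turn":0}]'
```

```text
clock: 8.93
ee_pos: [0.5034, -0.3272, 0.0234]
tool_rot: [[-0.805, 0.594, 0.0], [0.594, 0.805, -0.0], [-0.0, 0.0, -1.0]]
force: [-0.5, -0.5, -2.1]
grip_width: 0.391
grip_force: 59.9
```

```bash
python3 -m pendant '[{"dx":0,"dy":0,"dz":-0.002,"turn":0},{"dx":0,"dy":0,"dz":-0.004,"turn":0},{"dx":0,"dy":0,"dz":-0.005,"turn":0},{"dx":0,"dy":0,"dz":-0.005,"turn":0},{"dx":0,"dy":0,"dz":-0.005,"turn":0}]'
```

```text
clock: 9.55
ee_pos: [0.5034, -0.3272, 0.0219]
tool_rot: [[-0.805, 0.593, 0.0], [0.593, 0.805, -0.0], [-0.0, -0.0, -1.0]]
force: [-4.1, 2.0, 6.3]
grip_width: 0.391
grip_force: 60.6
```

```bash
python3 -m pendant '[{"dx":0,"dy":0,"dz":0,"turn":0},{"dx":0,"dy":0,"dz":0,"turn":0},{"dx":0,"dy":0,"dz":0,"turn":0},{"dx":0,"dy":0,"dz":0,"turn":0},{"dx":0,"dy":0,"dz":0,"turn":0},{"dx":0,"dy":0,"dz":0,"turn":0}]' 1
python3 -m pendant '[{"dx":0,"dy":0,"dz":0.04,"turn":0},{"dx":0,"dy":0,"dz":0.1,"turn":0},{"dx":0,"dy":0,"dz":0.2,"turn":0},{"dx":0,"dy":0,"dz":0.35,"turn":0},{"dx":0,"dy":0,"dz":0.5,"turn":0},{"dx":0,"dy":0,"dz":0.65,"turn":0},{"dx":0,"dy":0.1,"dz":0.7,"turn":0.08},{"dx":0,"dy":0.25,"dz":0.7,"turn":0.16},{"dx":0,"dy":0.4,"dz":0.7,"turn":0.24},{"dx":0.03,"dy":0.55,"dz":0.7,"turn":0.3},{"dx":0.06,"dy":0.7,"dz":0.7,"turn":0.36},{"dx":0.1,"dy":0.85,"dz":0.7,"turn":0.38},{"dx":0.15,"dy":1,"dz":0.7,"turn":0.38},{"dx":0.15,"dy":1,"dz":0.7,"turn":0.38},{"dx":0.15,"dy":1,"dz":0.7,"turn":0.38}]' 1
```

```text
clock: 10.3
ee_pos: [0.5033, -0.3271, 0.0213]
tool_rot: [[-0.805, 0.594, 0.0], [0.594, 0.805, 0.0], [-0.0, 0.0, -1.0]]
force: [0.4, 0.5, 0.0]
grip_width: 1.0
grip_force: 0.0
clock: 12.18
ee_pos: [0.5632, 0.0729, 0.3021]
tool_rot: [[-0.987, -0.161, 0.001], [-0.161, 0.987, -0.0], [-0.001, -0.0, -1.0]]
force: [0.6, 0.0, -0.4]
grip_width: 1.003
grip_force: 0.0
```

```bash
python3 -m pendant '[{"dx":0.03,"dy":0.1,"dz":0,"turn":0},{"dx":0.06,"dy":0.22,"dz":0,"turn":0},{"dx":0.1,"dy":0.36,"dz":-0.03,"turn":0},{"dx":0.13,"dy":0.48,"dz":-0.1,"turn":0},{"dx":0.149,"dy":0.56,"dz":-0.2,"turn":0},{"dx":0.149,"dy":0.59,"dz":-0.32,"turn":0},{"dx":0.149,"dy":0.59,"dz":-0.4,"turn":0},{"dx":0.149,"dy":0.59,"dz":-0.455,"turn":0},{"dx":0.149,"dy":0.59,"dz":-0.455,"turn":0},{"dx":0.149,"dy":0.59,"dz":-0.455,"turn":0}]' 1
python3 - <<'E'
from h import *
from station import get_image
o=[]
for n in('scene','top'):
    d=get_image(n); pickle.dump(d,open(n+'3.pkl','wb'))
    im=cv2.cvtColor(d['image'],cv2.COLOR_RGB2BGR)
    b=(60,420,100,290) if n=='scene' else (140,420,150,270)
    o.append(cv2.resize(im[b[2]:b[3],b[0]:b[1]],(790,int(790*(b[3]-b[2])/(b[1]-b[0])))))
o=np.vstack(o); o=cv2.resize(o,None,fx=590/o.shape[0],fy=590/o.shape[0]) if o.shape[0]>590 else o
cv2.imwrite('pics/b1.png',o)
E
```

```text
clock: 13.42
ee_pos: [0.6239, 0.308, 0.1211]
tool_rot: [[-0.987, -0.158, 0.002], [-0.158, 0.987, 0.0], [-0.002, 0.0, -1.0]]
force: [-0.2, 0.6, 0.1]
grip_width: 0.994
grip_force: 0.0
```

View pics/b1.png

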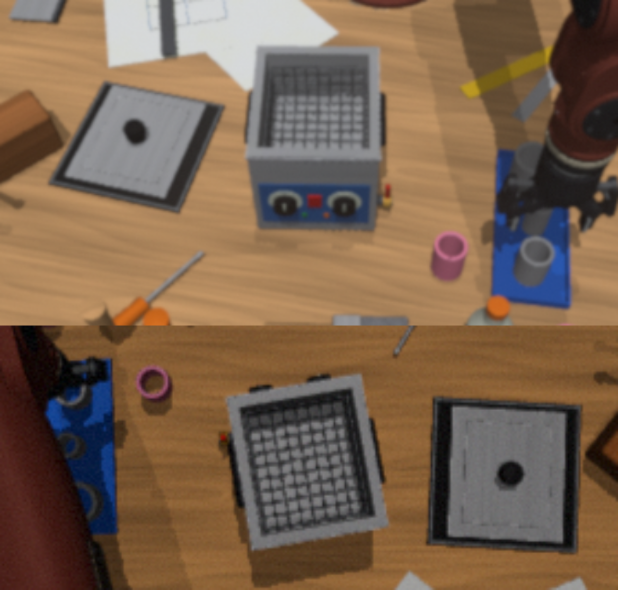

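The lid lies flat and centred on the mat with its knob up, and the cleaner is open. In the combined picture the rim corners in the top view are (229,398), (362,376), (386,524) and (252,549); in the scene view they are (258,47), (381,47), (382,158) and (247,157). The fingertips are at about (515,225) and (603,225).

```bash
python3 - <<'E'
from h import *
D={n:pickle.load(open(n+'3.pkl','rb')) for n in('scene','top')}
k=618/360; kt=618/280
s=D['scene'];t=D['top']
print('tcp proj',proj(s,(.6239,.308,.134)),'tips mid',60+559/k,100+225/k)
# medium rim in the scene now
up=cv2.resize(s['image'],None,fx=4,fy=4,interpolation=cv2.INTER_CUBIC)
ct=[(140+x/kt,150+(y-326)/kt) for x,y in((229,398),(362,376),(386,524),(252,549))]
cs=[(60+x/k,100+y/k) for x,y in((258,47),(381,47),(382,158),(247,157))]
# inner dark tank opening in top: lines; corners from picture of the inner edge
for n,d,c in(('top',t,ct),('scene',s,cs)):
    Q=[onz(d,p,.195) for p in c]; print(n,np.mean(Q,0).round(4),yawrect(Q))
pairs=[(0,3),(1,0),(2,1),(3,2)]  # top-left(top)=+x+y -> scene lower right etc
for a,b in ((0,2),(1,3),(2,0),(3,1)):
    r=tri(t,ct[a],s,cs[b]); print(r[0].round(4),round(r[1],4))
# lid knob on mat
for n,d,bx in(('scene',s,(120,160,160,190)),('top',t,(360,385,205,235))):
    pass
a=cv2.cvtColor(up[180*4:290*4,330*4:430*4],cv2.COLOR_RGB2BGR); cv2.imwrite('pics/b2.png',a)
E
```

```text
tcp proj [377.29133004 231.75458084] tips mid 385.63106796116506 231.06796116504856
top [ 0.5118 -0.0297  0.195 ] (array([511. , -30.1]), array([200.3, 176.7]), 8.72)
scene [ 0.5158 -0.0224  0.195 ] (array([515.4, -22.2]), array([200.3, 179.4]), 9.77)
[0.5947 0.077  0.1899] 0.0093
[ 0.6238 -0.0996  0.1861] 0.0071
[ 0.4302 -0.1302  0.1896] 0.003
[0.398  0.0455 0.1907] 0.0067
```

View pics/b2.png

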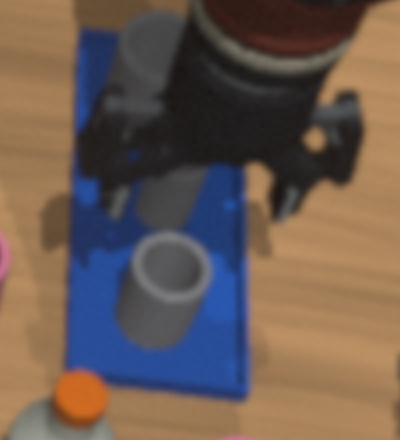

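The bush rim is at crop (172,267) with fingertips at (118,212) and (283,212). The fingers straddle the bush, though possibly with a few mm of lateral bias. I'll calibrate against the placed knob, whose position is known from the release pose.

```bash
python3 - <<'E'
from h import *
D={n:pickle.load(open(n+'3.pkl','rb')) for n in('scene','top')}
for n,bx in(('scene',(125,152,163,187)),('top',(358,384,203,229))):
    d=D[n]; x0,x1,y0,y1=bx
    g=cv2.resize(d['image'][y0:y1,x0:x1],None,fx=4,fy=4,interpolation=cv2.INTER_CUBIC).max(2)
    t=55 if n=='top' else 60
    c=max(blobs(g<t,50),key=cv2.contourArea); e=cv2.fitEllipse(c); p=(np.array(e[0])+.5)/4-.5+[x0,y0]
    D[n+'p']=p; print(n,p.round(2),np.round(np.array(e[1])/4,1),onz(d,p,.042).round(4),proj(d,(.5033,-.3271,.040)).round(2))
print(tri(D['top'],D['topp'],D['scene'],D['scenep']))
# cleaner tank opening and medium/pink sanity: tray box from top
E
```

```text
scene [138.33 176.47] [11.1 13.6] [ 0.5105 -0.3228  0.042 ] [137.83 174.63]
top [370.75 216.93] [10.9 11.3] [ 0.5006 -0.3275  0.042 ] [370.44 216.11]
(array([ 0.50084583, -0.32999615,  0.02793172]), np.float64(0.0017167888193552734))
```

```bash
python3 -m pendant '[{"dx":0,"dy":0,"dz":-0.06,"turn":0},{"dx":0,"dy":0,"dz":-0.12,"turn":0},{"dx":0,"dy":0,"dz":-0.17,"turn":0},{"dx":0,"dy":0,"dz":-0.2,"turn":0},{"dx":0,"dy":0,"dz":-0.215,"turn":0},{"dx":0,"dy":0,"dz":-0.215,"turn":0},{"dx":0,"dy":0,"dz":-0.215,"turn":0}]' 1
python3 -m pendant '[{"dx":0,"dy":0,"dz":0,"turn":0},{"dx":0,"dy":0,"dz":0,"turn":0},{"dx":0,"dy":0,"dz":0,"turn":0}]' 0.66
python3 - <<'E'
from h import *
from station import get_image
d=get_image('scene'); pickle.dump(d,open('scene4.pkl','wb'))
a=cv2.resize(cv2.cvtColor(d['image'],cv2.COLOR_RGB2BGR)[195:285,330:430],None,fx=5,fy=5,interpolation=cv2.INTER_CUBIC); cv2.imwrite('pics/b3.png',a)
E
```

```text
clock: 14.4
ee_pos: [0.6234, 0.309, 0.0343]
tool_rot: [[-0.987, -0.16, 0.001], [-0.16, 0.987, 0.0], [-0.001, 0.0, -1.0]]
force: [0.1, 0.2, 0.6]
grip_width: 0.999
grip_force: 0.0
clock: 14.78
ee_pos: [0.623, 0.3089, 0.0335]
tool_rot: [[-0.987, -0.16, 0.0], [-0.16, 0.987, 0.0], [-0.0, 0.0, -1.0]]
force: [-0.1, 0.1, -0.6]
grip_width: 0.661
grip_force: 0.0
```

View pics/b3.png

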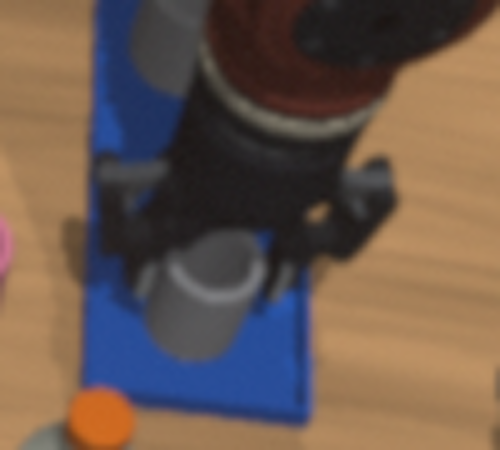

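The fingers straddle the medium bush evenly (rim x 168–268, fingers at about 155 and 275 in the crop). I'll close.

```bash
python3 -m pendant '[{"dx":0,"dy":0,"dz":0,"turn":0},{"dx":0,"dy":0,"dz":0,"turn":0},{"dx":0,"dy":0,"dz":0,"turn":0},{"dx":0,"dy":0,"dz":0,"turn":0},{"dx":0,"dy":0,"dz":0,"turn":0},{"dx":0,"dy":0,"dz":0,"turn":0}]' 0.3
python3 -m pendant '[{"dx":0,"dy":0,"dz":0.02,"turn":0},{"dx":0,"dy":0,"dz":0.06,"turn":0},{"dx":0,"dy":0,"dz":0.14,"turn":0},{"dx":0,"dy":0,"dz":0.26,"turn":0},{"dx":0,"dy":0,"dz":0.4,"turn":0},{"dx":0,"dy":0,"dz":0.5,"turn":0},{"dx":0,"dy":0,"dz":0.56,"turn":0},{"dx":0,"dy":0,"dz":0.56,"turn":0}]'
```

```text
clock: 15.58
ee_pos: [0.6232, 0.3088, 0.0337]
tool_rot: [[-0.987, -0.16, 0.001], [-0.16, 0.987, 0.0], [-0.001, -0.0, -1.0]]
force: [-0.4, -1.2, 5.4]
grip_width: 0.545
grip_force: 62.5
clock: 16.58
ee_pos: [0.6238, 0.3093, 0.2603]
tool_rot: [[-0.987, -0.16, 0.004], [-0.16, 0.987, 0.001], [-0.004, 0.001, -1.0]]
force: [-0.9, 0.3, -4.3]
grip_width: 0.546
grip_force: 62.5
```

```bash
python3 -m pendant '[{"dx":-0.01,"dy":-0.03,"dz":0,"turn":0},{"dx":-0.03,"dy":-0.1,"dz":0,"turn":0},{"dx":-0.065,"dy":-0.2,"dz":0,"turn":0},{"dx":-0.1,"dy":-0.31,"dz":0,"turn":0},{"dx":-0.14,"dy":-0.43,"dz":0,"turn":0},{"dx":-0.18,"dy":-0.55,"dz":0,"turn":0},{"dx":-0.215,"dy":-0.66,"dz":0,"turn":0},{"dx":-0.245,"dy":-0.75,"dz":0,"turn":0},{"dx":-0.265,"dy":-0.81,"dz":0,"turn":0},{"dx":-0.275,"dy":-0.84,"dz":0,"turn":0},{"dx":-0.275,"dy":-0.84,"dz":0,"turn":0},{"dx":-0.275,"dy":-0.84,"dz":-0.05,"turn":0},{"dx":-0.275,"dy":-0.84,"dz":-0.05,"turn":0}]'
python3 - <<'E'
from h import *
from station import get_image
d=get_image('scene'); pickle.dump(d,open('scene5.pkl','wb'))
a=cv2.resize(cv2.cvtColor(d['image'],cv2.COLOR_RGB2BGR)[100:240,180:310],None,fx=4,fy=4,interpolation=cv2.INTER_CUBIC); cv2.imwrite('pics/p1.png',a)
E
```

```text
clock: 18.2
ee_pos: [0.5123, -0.0259, 0.2357]
tool_rot: [[-0.987, -0.161, -0.003], [-0.161, 0.987, 0.001], [0.002, 0.002, -1.0]]
force: [-0.3, 1.4, -4.0]
grip_width: 0.545
grip_force: 62.6
```

View pics/p1.png

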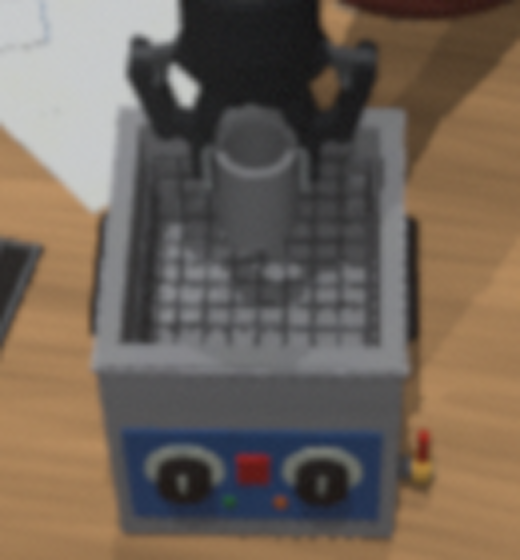

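The bush hangs upright, centred over the basket (rim at crop (255,140), tank opening x 125–385). I'll lower it.

```bash
python3 -m pendant '[{"dx":0,"dy":0,"dz":-0.03,"turn":0},{"dx":0,"dy":0,"dz":-0.07,"turn":0},{"dx":0,"dy":0,"dz":-0.11,"turn":0},{"dx":0,"dy":0,"dz":-0.15,"turn":0},{"dx":0,"dy":0,"dz":-0.18,"turn":0},{"dx":0,"dy":0,"dz":-0.2,"turn":0},{"dx":0,"dy":0,"dz":-0.212,"turn":0},{"dx":0,"dy":0,"dz":-0.22,"turn":0},{"dx":0,"dy":0,"dz":-0.225,"turn":0},{"dx":0,"dy":0,"dz":-0.225,"turn":0},{"dx":0,"dy":0,"dz":-0.225,"turn":0}]'
```

```text
clock: 19.62
ee_pos: [0.5131, -0.0272, 0.1476]
tool_rot: [[-0.987, -0.16, 0.0], [-0.16, 0.987, 0.0], [-0.0, -0.0, -1.0]]
force: [0.3, 0.2, -4.1]
grip_width: 0.546
grip_force: 62.7
```

```bash
python3 -m pendant '[{"dx":0,"dy":0,"dz":-0.003,"turn":0},{"dx":0,"dy":0,"dz":-0.006,"turn":0},{"dx":0,"dy":0,"dz":-0.009,"turn":0},{"dx":0,"dy":0,"dz":-0.011,"turn":0},{"dx":0,"dy":0,"dz":-0.011,"turn":0},{"dx":0,"dy":0,"dz":-0.011,"turn":0}]'
```

```text
clock: 20.38
ee_pos: [0.5129, -0.0271, 0.1429]
tool_rot: [[-0.987, -0.16, -0.0], [-0.16, 0.987, 0.0], [-0.0, 0.0, -1.0]]
force: [0.6, 0.3, -3.9]
grip_width: 0.545
grip_force: 62.7
```

```bash
python3 -m pendant '[{"dx":0,"dy":0,"dz":-0.002,"turn":0},{"dx":0,"dy":0,"dz":-0.0035,"turn":0},{"dx":0,"dy":0,"dz":-0.0035,"turn":0},{"dx":0,"dy":0,"dz":-0.0035,"turn":0}]'
```

```text
clock: 20.88
ee_pos: [0.5131, -0.0271, 0.1427]
tool_rot: [[-0.987, -0.16, 0.001], [-0.16, 0.987, -0.0], [-0.001, -0.0, -1.0]]
force: [-3.8, 1.0, 5.2]
grip_width: 0.542
grip_force: 63.7
```

Contact (+5 N). I'll release gently, then retreat straight up.

```bash
python3 -m pendant '[{"dx":0,"dy":0,"dz":0,"turn":0},{"dx":0,"dy":0,"dz":0,"turn":0},{"dx":0,"dy":0,"dz":0,"turn":0},{"dx":0,"dy":0,"dz":0,"turn":0},{"dx":0,"dy":0,"dz":0,"turn":0}]' 0.75
python3 -m pendant '[{"dx":0,"dy":0,"dz":0.02,"turn":0},{"dx":0,"dy":0,"dz":0.06,"turn":0},{"dx":0,"dy":0,"dz":0.14,"turn":0},{"dx":0,"dy":0,"dz":0.25,"turn":0},{"dx":0,"dy":0,"dz":0.38,"turn":0},{"dx":0,"dy":0,"dz":0.45,"turn":0},{"dx":0,"dy":0.1,"dz":0.45,"turn":0},{"dx":0,"dy":0.25,"dz":0.45,"turn":0},{"dx":0,"dy":0.4,"dz":0.45,"turn":0},{"dx":0,"dy":0.55,"dz":0.45,"turn":0},{"dx":0,"dy":0.65,"dz":0.45,"turn":0},{"dx":0,"dy":0.65,"dz":0.45,"turn":0},{"dx":0,"dy":0.65,"dz":0.45,"turn":0}]'
python3 - <<'E'
from h import *
from station import get_image
o=[]
for n,b in(('scene',(60,420,100,290)),('top',(140,420,150,270))):
    im=cv2.cvtColor(get_image(n)['image'],cv2.COLOR_RGB2BGR)[b[2]:b[3],b[0]:b[1]]
    o.append(cv2.resize(im,(700,int(700*im.shape[0]/im.shape[1]))))
o=np.vstack(o); k=min(1,598/o.shape[0]); cv2.imwrite('pics/f1.png',cv2.resize(o,None,fx=k,fy=k,interpolation=cv2.INTER_AREA))
E
```

```text
clock: 21.5
ee_pos: [0.5129, -0.0271, 0.1415]
tool_rot: [[-0.987, -0.16, -0.0], [-0.16, 0.987, 0.0], [0.0, 0.0, -1.0]]
force: [0.4, 0.7, -0.1]
grip_width: 0.752
grip_force: 0.0
clock: 23.12
ee_pos: [0.513, 0.2326, 0.3223]
tool_rot: [[-0.987, -0.16, 0.001], [-0.16, 0.987, -0.0], [-0.001, -0.0, -1.0]]
force: [-0.6, -0.1, -0.9]
grip_width: 0.746
grip_force: 0.0
```

View pics/f1.png

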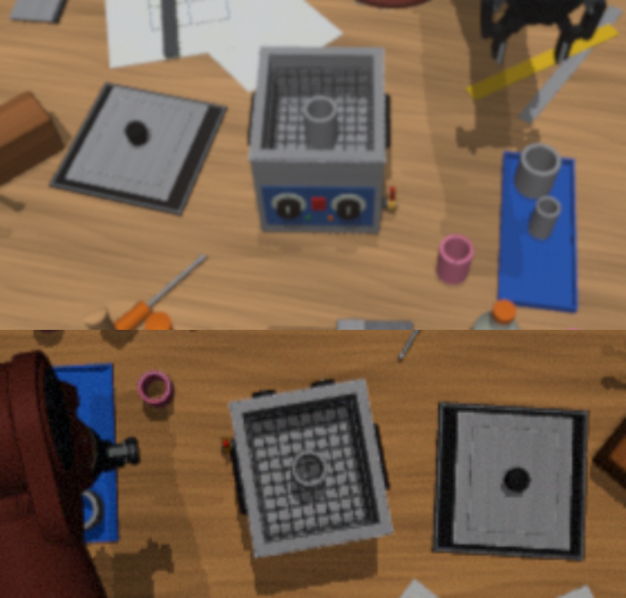

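The bush stands upright near the middle of the basket (scene (320,120), top (309,470)). The lid lies flat on the mat, and the small and large bushes are still in the tray. The robot is clear of everything.

```bash
python3 -c "from station import finish_job; print(finish_job())"
```

```text
the job is handed in; nothing more can be done
None
```

The job is handed in at about 23 s on the clock: the lid lies flat, knob up, on the mat; the medium bush stands upright near the centre of the basket floor; the small and large bushes were not moved.

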